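# Clamp the mould insert and start the polishing generator

### The arm

A 6-joint arm with a two-finger parallel gripper is mounted at the origin on the work surface. World frame = base frame: x ahead of the robot, y to its left, z up, the work surface at z = 0. Lengths are in m, angles in rad, forces in N, time in s.
With the tool pointing down it reaches from about 0.35 to 0.775 m from the base axis. Payload 7.3 kg.
Tool frame: the origin (TCP) lies between the finger pads; the fingertips stand 14 mm ahead of it and the grasp point (between the pads) lies 5 mm behind it (env.nose_length is the distance from the TCP to the fingertips, in m); z points along the fingers, y is the line along which they close (so a half turn about z gives the same grasp; the last joint's range is limited). The gripper opens to 92 mm and grips with 3 to 60 N. Pads are 19 mm wide; open, the fingers measure 130 mm over their backs; the gripper's body (75 mm by 190 mm) begins 47 mm behind the grasp point.
Start: joints at [1.126, 0.342, 1.524, -0, 1.275, -0.146], TCP at [0.155, 0.502, 0.241] pointing down, gripper open.
Joint ranges: [-2.53, 2.53], [-0.77, 2.02], [0.04, 2.7], [-1, 4.14], [0.28, 2.66], [-3.11, 3.11]. Speed limits (rad/s): [2.57, 2.57, 3.14, 3.14, 3.14, 3.14].

### API

Orientations are given as a unit quaternion [x, y, z, w].
In Python, from station import env gives the robot as it stands. The module is installed in compiled form; this text tells all that it offers.
- The arm moves only by the tool step_arm, never from a script. Its arguments are lists of equal length, an entry for each row: "translation": the shift along the tool's x, y, z in units of 10 cm (1.0 is 10 cm), a list of three; "turn": the turn, a rotation vector about the tool's x, y, z in units of 90 degrees (1.0 is 90 degrees), a list of three; "hand": the opening, from -1 (shut) to 1 (fully open). In form: {"translation": [[tx, ty, tz], ...], "turn": [[ax, ay, az], ...], "hand": [hand, ...]}. A call has 1 to 20 rows; each row is the pose to reach, as a shift and turn from the pose commanded when the call began, along the tool's axes at that moment; what a row does not reach only later rows make up. A row lasts 1/12 s, in which the tool goes at most 41.7 mm and 7.16 degrees, less where a joint would pass 70% of its speed; a pose out of reach is approached as far as the arm can. A call with a number of a shift or a turn outside -1 to 1 is refused whole. A call with a gripper value outside its range is refused whole. The fingers move at their own pace and stop on an object; "squeeze" is the grip in N (left out, the last holds). Time passes only in rows, so rows that repeat a pose let the fingers close. It gives the time, the measured TCP pose, the force, the opening and the grip force at its end, in the units of the state.
- env.observe(): the state, without advancing time (a new reading comes with each control period).
- env.camera(name): name is "scene" or "top" or "wrist"; returns a dict with "pixels" (480x640x3 uint8, red, green, blue), "z_map" (480x640 float32, m along the optical axis (not along the pixel's ray), 0 where there is no reading), "vertical_fov" (degrees; the focal length in pixels is half the picture's height over the tangent of half this angle, whatever the lens; pixels are square), "cx", "cy" (the principal point, pixels), "R" (3x3) and "t" (3): a world point X has camera coordinates R X + t; the wrist camera has in their place "tool_from_camera" (4x4, takes a point from camera to tool coordinates, whose origin is the TCP and whose axes are the flange's). Camera axes: x right, y down, z forward; pixel columns grow to the right and rows downward; lengths in m; the calibration is good to about 2 mm. A picture is of the moment at which its call begins: read the wrist's pose just before it.
- env.finish_job(): hands the job in; it is judged then, once.
The state is a dict: "time_s": time; "q": joint angles; "dq": joint speeds; "tau": joint torques, N m; "ee_pos": TCP position; "tcp_rot": TCP orientation; "wrist_force": force on the tool from outside, world axes, zero at the start; "torque": the same for the moment, N m; "finger_gap": finger opening in m; "grip_force": force on a finger pad.
Only numpy, scipy, OpenCV 4.12 (cv2) and the standard library are available. Lean on these libraries where they do the work, as an engineer would, in place of code of your own. Each camera call takes 0.05 s, during which the arm holds its last target. There are 200 camera calls.

### The job

Clamp the mould insert: turn the blue ring of the chuck by its upright handle until its white pointer lines up with the red mark. Only then start the polishing generator with its keys, one at a time and each pushed right down: press and let up the blue key, then the yellow key, then hold the green key down for about two seconds and let it up. Do not press the red key, and leave the spray can, the wrench and the tray of stones where they are.

Things in the scene. Friction and masses are not known exactly. Their poses are not given: they have to be found in the camera images.
- chuck: Round grey bench chuck, fixed to the bench, 180 mm diameter flange 14 mm thick, holding a round aluminium mould insert (72 mm diameter, top 46 mm above the bench). Origin: centre of the underside, on the bench, on the vertical axis about which the clamp ring turns. Its x axis points midway between the black (open) and red (locked) mark blocks, z up.
- clamp_ring (a joint): Angle (rad) of the captive blue clamp ring (126 mm outside diameter, 28 to 42 mm above the bench) about the chuck's vertical axis, growing anticlockwise seen from above. 0 = pointer at the black block (open), 1.2 = pointer at the middle of the red block (locked); end stop past it at 1.5. Friction 0.35 N m (about 4 N at the handle); it stays where left. Starts between 0 and 0.45.
- ring_handle (a point): Middle height of the upright black cylindrical handle (22 mm diameter, fixed to the ring) that stands on the ring's radial blue arm, across the ring from the pointer, 88 mm from the chuck's axis. This point is 68 mm above the bench; the handle reaches from 40 mm (top of the 20 mm wide arm) to 92 mm above the bench and is free all round above the arm.
- ring_pointer (a point): Outer end of the white pointer bar (8 mm wide, 30 mm long, lying radially on top of the blue ring), 74 mm from the chuck's axis, 46 mm above the bench.
- locked_mark (a point): Middle of the top of the red mark block (18 x 10 x 12 mm) on the rim of the chuck's flange, 82 mm from the axis, 18 mm above the bench. A black block of the same size, 1.2 rad clockwise from it, marks open.
- generator: White polishing generator, a box 170 (x) x 270 (y) x 60 (z) mm, fixed to the bench. Origin: centre of its underside, on the bench. On its flat top the four round keys stand in one row along its y axis, 62 mm apart, 34 mm to the -x side of its middle; which colour stands where varies. A black display and vent slots lie on the +x half of its top.
- blue_key_top (a point): Centre of the top face of the blue round key cap (36 mm diameter, in a black housing ring of 52 mm), first key to press; 82 mm above the bench and 10 mm above its housing when up. It is pressed straight down.
- blue_key (a joint): How far the blue key is pressed (m): 0 = up, 0.006 = fully down. Spring: starts to give at 1.5 N, fully down at 5 N, comes up again by itself.
- yellow_key_top (a point): Centre of the top face of the yellow round key cap (36 mm diameter, in a black housing ring of 52 mm), second key to press; 82 mm above the bench and 10 mm above its housing when up. It is pressed straight down.
- yellow_key (a joint): How far the yellow key is pressed (m): 0 = up, 0.006 = fully down. Spring: starts to give at 1.5 N, fully down at 5 N, comes up again by itself.
- green_key_top (a point): Centre of the top face of the green round key cap (36 mm diameter, in a black housing ring of 52 mm), start key, pressed last and held; 82 mm above the bench and 10 mm above its housing when up. It is pressed straight down.
- green_key (a joint): How far the green key is pressed (m): 0 = up, 0.006 = fully down. Spring: starts to give at 1.5 N, fully down at 5 N, comes up again by itself.
- red_key_top (a point): Centre of the top face of the red round key cap (36 mm diameter, in a black housing ring of 52 mm), stop key, not to be pressed; 82 mm above the bench and 10 mm above its housing when up. It is pressed straight down.
- red_key (a joint): How far the red key is pressed (m): 0 = up, 0.006 = fully down. Spring: starts to give at 1.5 N, fully down at 5 N, comes up again by itself.
- spray_can: Bystander: upright yellow and blue spray can, 60 mm diameter, 160 mm tall, loose, at the far side of the bench. Origin: centre of the underside.
- wrench: Bystander: steel wrench 180 mm long, lying loose on the bench at the robot's left. Origin: under its middle; its length is along its x axis.
- stone_tray: Bystander: loose yellow open tray 150 (x) x 110 (y) x 28 (z) mm with four polishing stones, at the robot's right. Origin: centre of the underside.
Mind the look-alikes: they are no part of the job. There is more than one size of the chuck; the one meant has the size given above.

How it is judged:
On the way, in this order (a step that is already met when the one before it is completed fails the run):
1. the ring's pointer stands at the red mark (within 0.09 rad) and the ring is at rest, all keys up (value of joint clamp_ring between 1.11 and 1.29 rad and velocity of joint clamp_ring between -0.05 and 0.05 rad/s and value of joint each of blue_key, yellow_key, green_key, red_key below 0.002 m), for 0.2 s.
2. the blue key is pressed down, alone (value of joint clamp_ring between 1.11 and 1.29 rad and value of joint blue_key above 0.0042 m and value of joint each of yellow_key, green_key, red_key below 0.002 m), for 0.04 s.
3. the blue key is up again and the yellow key is pressed down, alone (value of joint clamp_ring between 1.11 and 1.29 rad and value of joint yellow_key above 0.0042 m and value of joint each of blue_key, green_key, red_key below 0.002 m), for 0.04 s.
4. the yellow key is up again and the green key is held down, alone, for 1.2 s (value of joint clamp_ring between 1.11 and 1.29 rad and value of joint green_key above 0.0042 m and value of joint each of blue_key, yellow_key, red_key below 0.002 m), for 1.2 s.
At the end, for the whole second after the job is handed in: The clamp ring is at rest with its pointer within 0.09 rad of the red mark (joint between 1.11 and 1.29), all four keys are up (pressed less than 2 mm), and the spray can, wrench and tray are within 25 mm of where they began (all of step 1 and distance of each of spray_can, wrench, stone_tray from where it was at the start of the episode below 0.025 m); the robot touches nothing.
It fails at once if a key is pressed (more than 3 mm) while the ring is not at its red mark (not (value of joint clamp_ring between 1.11 and 1.29 rad) and value of joint any of blue_key, yellow_key, green_key, red_key above 0.003 m).
It fails at once if the red key is pressed (more than 3 mm) (value of joint red_key above 0.003 m).
It fails at once if two keys are pressed at once (value of joint each of blue_key, yellow_key above 0.003 m or value of joint each of blue_key, green_key above 0.003 m or value of joint each of yellow_key, green_key above 0.003 m).
It fails at once if the spray can, wrench or tray is moved by more than 25 mm or the can is tipped over (distance of any of spray_can, wrench, stone_tray from where it was at the start of the episode above 0.025 m or angle between spray_can's own z axis and vertical above 0.5 rad).
It also fails if it takes over 58 s, if anything falls off the work surface, if the arm or the gripper's body presses on something with over 40 N, if the wrist force passes 120 N, or if a joint passes its speed limit or range.

## Working session

There is one attempt and no reset: what is moved stays moved. The work goes in short steps, Python scripts to look and compute and a tool call to move; the robot and the scene stay as the last step left them, time stands still between calls to the robot, and variables do not carry over. Pictures are saved under pics/ and viewed, at most 10 in all, crops included, and the job is handed in when it is done.

Besides the shell and the picture viewer there is one more tool, called after "Request:" as name(argument=value, ...) on one line, values as JSON. step_arm: Moves the arm, as the interface text tells. Its arguments: {"type":"object","properties":{"translation":{"type":"array"},"turn":{"type":"array"},"hand":{"type":"array"},"squeeze":{"type":"number"}},"required":["translation","turn","hand"]}

```bash
mkdir -p pics; cat > h.py <<'E'
import numpy as np, cv2
from station import env
def save(n,f,im): cv2.imwrite(f'pics/{f}.png',im[:,:,::-1])
def ray(c,u,v,z):
    f=240/np.tan(np.radians(c['vertical_fov'])/2)
    R=np.array(c['R']);t=np.array(c['t'])
    d=R.T@np.array([(u-c['cx'])/f,(v-c['cy'])/f,1]);o=-R.T@t
    return o+d*(z-o[2])/d[2]
def proj(c,X):
    f=240/np.tan(np.radians(c['vertical_fov'])/2)
    p=np.array(c['R'])@X+c['t'];return f*p[0]/p[2]+c['cx'],f*p[1]/p[2]+c['cy']
E
python3 - <<'E'
from h import *
import pickle
for n in('scene','top'):
    c=env.camera(n);pickle.dump(c,open(n+'.pkl','wb'));save(n,n,c['pixels'])
    print(n,c['vertical_fov'],-np.array(c['R']).T@c['t'])
s=env.observe();print(s['time_s'],s['ee_pos'],s['tcp_rot'],s['wrist_force'],s['finger_gap'])
E
```

```text
scene 47.10887059784039 [ 1.48021712 -0.68459711  0.93001338]
top 44.49610132777968 [ 0.38767429 -0.01038205  1.3825555 ]
0.1 [0.15437553 0.50146022 0.24012297] [ 1.48846549e-01  9.88860086e-01 -6.29092584e-04 -1.97828888e-04] [-0.52940379 -0.13106296  0.13584485] 0.0919167565198872
```

View pics/top.png

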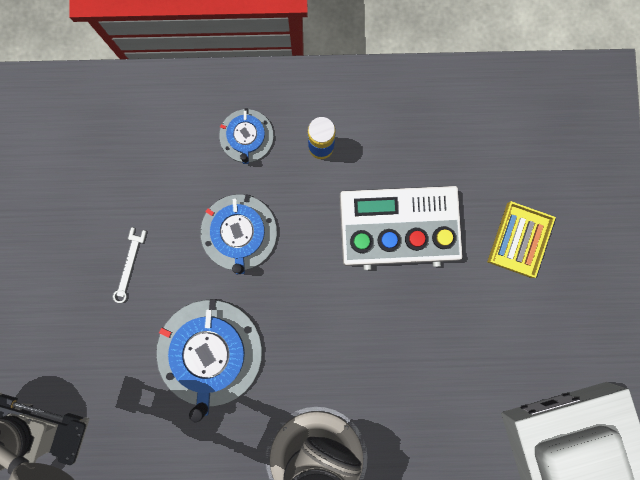

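View pics/scene.png

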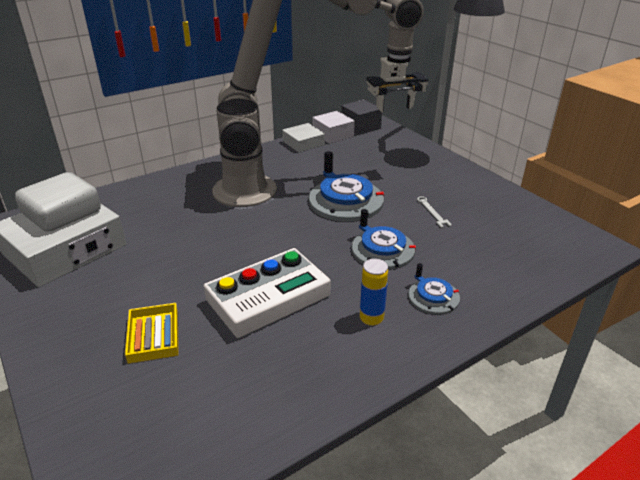

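Top view: three chucks stand at about (246,135), (239,231) and (209,353), with flanges roughly 55, 77 and 107 px wide. At about 2.33 mm/px that makes 128, 180 and 250 mm, so the middle one at (239,231) is the one meant. The keys at y≈238 run green (362), blue (389), red (417), yellow (445). The scene view agrees. Next I measure the middle chuck and confirm it in a crop.

```bash
cat > m.py <<'E'
from h import *
import pickle
c=pickle.load(open('top.pkl','rb'));im=c['pixels'];hsv=cv2.cvtColor(im,cv2.COLOR_RGB2HSV)
def mask(lo,hi,x0,y0,x1,y1):
    m=cv2.inRange(hsv,np.array(lo),np.array(hi));k=np.zeros_like(m);k[y0:y1,x0:x1]=m[y0:y1,x0:x1];return k
def big(m):
    n,l,s,ce=cv2.connectedComponentsWithStats(m);i=1+np.argmax(s[1:,4]);return ce[i],s[i],(l==i).astype(np.uint8)
# ring: outer blue contour without arm -> insert disc
b=mask((100,120,80),(125,255,255),195,185,285,275);_,s,bb=big(b)
bb=cv2.morphologyEx(bb,cv2.MORPH_CLOSE,np.ones((15,15)))
bb=cv2.morphologyEx(bb,cv2.MORPH_OPEN,cv2.getStructuringElement(2,(31,31)))
cn=max(cv2.findContours(bb,0,1)[0],key=cv2.contourArea)
(x,y),r=cv2.minEnclosingCircle(cn);C=ray(c,x,y,.042)
e=cv2.fitEllipse(cn);C2=ray(c,*e[0],.042);print('centre',C,C2,'r',np.linalg.norm(ray(c,x+r,y,.042)-C),e)
# flange size
rd=big(mask((0,120,80),(8,255,255),195,200,225,230));P=ray(c,*rd[0],.016);print('red',rd[0],P,np.linalg.norm((P-C2)[:2]))
w=big(mask((0,0,190),(180,60,255),228,192,243,213));W=ray(c,*w[0],.046);print('ptr',w[0],w[1],W,np.linalg.norm((W-C2)[:2]))
k=big(mask((0,0,0),(180,255,45),228,255,250,280));K=ray(c,*k[0],.075);print('handle',k[0],k[1],K,np.linalg.norm((K-C2)[:2]))
a=lambda Q:np.arctan2(Q[1]-C2[1],Q[0]-C2[0])
print('angles red,ptr,handle',a(P),a(W),a(K), 'joint', 1.2-(a(P)-a(W)))
for n,lo,hi,x0 in(('green',(45,100,60),(85,255,255),347),('blue',(100,120,80),(125,255,255),375),('red',(0,120,80),(8,255,255),403),('yel',(20,120,80),(35,255,255),430)):
    q=big(mask(lo,hi,x0,222,x0+29,255));print(n,q[0],q[1],ray(c,*q[0],.082))
cr=cv2.resize(im[180:285,185:295],None,fx=5,fy=5,interpolation=cv2.INTER_CUBIC);cr=np.ascontiguousarray(cr)
fx=[proj(c,np.array([C2[0]+.09*np.cos(t),C2[1]+.09*np.sin(t),.014])) for t in np.arange(0,6.28,.2)]
for u,v in fx: cv2.circle(cr,(int((u-185)*5),int((v-180)*5)),3,(255,0,255),-1)
save(0,'crop',cr)
E
python3 m.py
```

```text
Traceback (most recent call last):
  File "m.py", line 12, in <module>
    cn=max(cv2.findContours(bb,0,1)[0],key=cv2.contourArea)
ValueError: max() iterable argument is empty
```

```bash
python3 - <<'E'
s=open('m.py').read()
s=s.replace("bb=cv2.morphologyEx(bb,cv2.MORPH_OPEN","cn=max(cv2.findContours(bb,0,1)[0],key=cv2.contourArea);cv2.drawContours(bb,[cn],-1,1,-1)\nbb=cv2.morphologyEx(bb,cv2.MORPH_OPEN")
open('m.py','w').write(s)
E
python3 m.py
```

```text
centre [0.52253042 0.16962488 0.042     ] [0.52269776 0.16952131 0.042     ] r 0.062068174058882944 ((236.65582275390625, 230.89146423339844), (52.704627990722656, 53.15373229980469), 108.3509292602539)
red [209.39393939 211.66666667] [0.57197383 0.23638478 0.016     ] 0.08305934461516432
ptr [234.25       204.41071429] [232 198   5  14  56] [0.58348827 0.17386349 0.046     ] 0.060945396138758975
handle [241.125      269.41666667] [238 265   6   9  24] [0.4330239  0.15605707 0.075     ] 0.09067903443825912
angles red,ptr,handle 0.9356895701751808 0.0713073843381771 -2.992559186387431 joint 0.3356178141629962
green [361.44230769 240.69230769] [354 233  16  16 208] [ 0.49076955 -0.11298564  0.082     ]
blue [389.19534884 239.41860465] [381 232  17  16 215] [ 0.49227271 -0.17484719  0.082     ]
red [416.7635468  238.10837438] [409 231  17  16 203] [ 0.49386766 -0.23635239  0.082     ]
yel [444.45116279 236.85116279] [437 229  17  17 215] [ 0.49533972 -0.29817188  0.082     ]
```

View pics/crop.png

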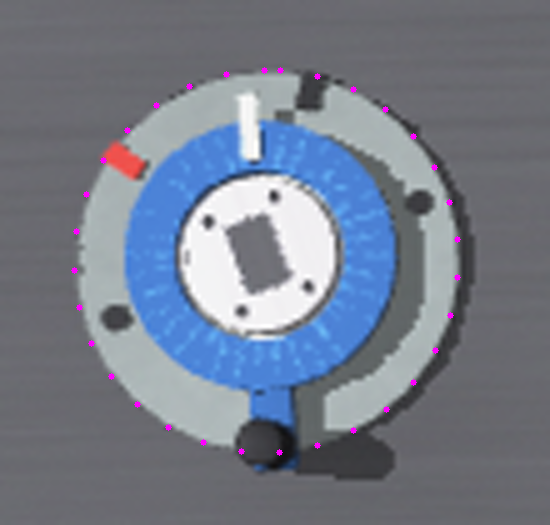

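The 180 mm magenta circle matches the flange of the middle chuck, which confirms it. In the crop the pointer is at (249,127), red at (125,160), black at (312,92) and the handle at (265,443). The ring has to turn by +0.864 rad. The handle is near (0.435,0.163), so I move above it, keeping high.

Request:
step_arm(translation=[[-0.31,-0.2,0],[-0.61,-0.41,0],[-0.92,-0.61,0],[-0.92,-0.61,0],[-0.92,-0.61,0]], turn=[[0,0,0],[0,0,0],[0,0,0],[0,0,0],[0,0,0]], hand=[1,1,1,1,1])

```text
time_s: 0.52
ee_pos: [0.2255, 0.4153, 0.2407]
tcp_rot: [0.151, 0.989, -0.0, -0.0]
wrist_force: [-0.3, 0.1, -0.9]
finger_gap: 0.0918
grip_force: 0.0
```

Request:
step_arm(translation=[[-0.31,-0.2,0],[-0.61,-0.41,0],[-0.92,-0.61,0],[-0.92,-0.61,0],[-0.92,-0.61,0]], turn=[[0,0,0],[0,0,0],[0,0,0],[0,0,0],[0,0,0]], hand=[1,1,1,1,1])

```text
time_s: 0.93
ee_pos: [0.2951, 0.3307, 0.2407]
tcp_rot: [0.15, 0.989, 0.0, -0.0]
wrist_force: [0.3, 0.1, 0.5]
finger_gap: 0.0916
grip_force: 0.0
```

Request:
step_arm(translation=[[-0.31,-0.2,0],[-0.61,-0.41,0],[-0.92,-0.61,0],[-0.92,-0.61,0],[-0.92,-0.61,0]], turn=[[0,0,0],[0,0,0],[0,0,0],[0,0,0],[0,0,0]], hand=[1,1,1,1,1])

```text
time_s: 1.35
ee_pos: [0.3647, 0.246, 0.2405]
tcp_rot: [0.15, 0.989, 0.0, -0.0]
wrist_force: [-0.4, 0.6, -0.2]
finger_gap: 0.0916
grip_force: 0.0
```

Request:
step_arm(translation=[[-0.31,-0.2,0],[-0.61,-0.41,0],[-0.92,-0.61,0],[-0.92,-0.61,0],[-0.92,-0.61,0],[-0.92,-0.61,0]], turn=[[0,0,-0.06],[0,0,-0.12],[0,0,-0.18],[0,0,-0.235],[0,0,-0.235],[0,0,-0.235]], hand=[1,1,1,1,1,1])

```text
time_s: 1.85
ee_pos: [0.4335, 0.162, 0.2405]
tcp_rot: [-0.035, 0.999, 0.0, -0.001]
wrist_force: [0.9, 0.6, -0.3]
finger_gap: 0.0916
grip_force: 0.0
```

```bash
python3 - <<'E'
from h import *
import pickle
s=env.observe();c=env.camera('wrist');c['s']=s;pickle.dump(c,open('w.pkl','wb'));save(0,'w1',c['pixels']);print(s['ee_pos'],s['tcp_rot'],c['tool_from_camera'],c['vertical_fov'])
E
```

```text
[0.43350555 0.1619779  0.24046172] [-3.46921595e-02  9.99397821e-01  3.82863532e-04 -5.50812212e-04] [[-3.65924429e-04 -9.63614888e-01 -2.67294246e-01  7.22155486e-02]
 [ 9.99999931e-01 -3.70909136e-04 -3.18407082e-05 -2.32011326e-04]
 [-6.84596974e-05 -2.67294239e-01  9.63614957e-01 -1.43717132e-01]
 [ 0.00000000e+00  0.00000000e+00  0.00000000e+00  1.00000000e+00]] 70.80493510872955
```

View pics/w1.png

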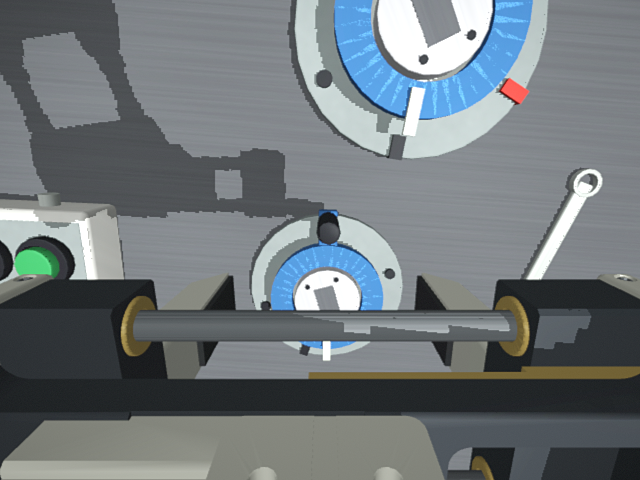

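Wrist view: the handle's top is at about (328,232), between the fingers, and the large chuck is at the top of the picture. I cast a ray through the handle top.

```bash
python3 - <<'E'
from h import *
import pickle
from scipy.spatial.transform import Rotation as Ro
c=pickle.load(open('w.pkl','rb'));s=c['s'];f=240/np.tan(np.radians(c['vertical_fov'])/2)
T=np.array(c['tool_from_camera']);R=Ro.from_quat(s['tcp_rot']).as_matrix()
o=R@T[:3,3]+s['ee_pos']
for u,v,z in((328,232,.092),(326.5,358,.046),(514,91,.018)):
    d=R@T[:3,:3]@np.array([(u-c['cx'])/f,(v-c['cy'])/f,1]);print(o+d*(z-o[2])/d[2])
E
```

```text
[0.43495422 0.16492211 0.092     ]
[0.59571735 0.17520548 0.046     ]
[0.29513059 0.34283174 0.018     ]
```

Request:
step_arm(translation=[[-0.02,0.03,0.35],[-0.02,0.03,0.7],[-0.02,0.03,1.0],[-0.02,0.03,1.0]], turn=[[0,0,0],[0,0,0],[0,0,0],[0,0,0]], hand=[1,1,1,1])

```text
time_s: 2.23
ee_pos: [0.4319, 0.1644, 0.1362]
tcp_rot: [-0.035, 0.999, -0.001, -0.005]
wrist_force: [-1.5, -0.0, -1.0]
finger_gap: 0.0917
grip_force: 0.0
```

Request:
step_arm(translation=[[0,0,0.2],[0,0,0.4],[0,0,0.6],[0,0,0.7],[0,0,0.7]], turn=[[0,0,0],[0,0,0],[0,0,0],[0,0,0],[0,0,0]], hand=[1,1,1,1,1])

```text
time_s: 2.65
ee_pos: [0.4352, 0.1644, 0.0704]
tcp_rot: [-0.035, 0.999, -0.0, -0.001]
wrist_force: [-0.5, -0.2, -0.1]
finger_gap: 0.0918
grip_force: 0.0
```

Request:
step_arm(translation=[[0,0,0],[0,0,0],[0,0,0],[0,0,0],[0,0,0],[0,0,0],[0,0,0],[0,0,0],[0,0,0],[0,0,0],[0,0,0],[0,0,0]], turn=[[0,0,0],[0,0,0],[0,0,0],[0,0,0],[0,0,0],[0,0,0],[0,0,0],[0,0,0],[0,0,0],[0,0,0],[0,0,0],[0,0,0]], hand=[-1,-1,-1,-1,-1,-1,-1,-1,-1,-1,-1,-1], squeeze=15)

```text
time_s: 3.65
ee_pos: [0.4359, 0.1637, 0.0707]
tcp_rot: [-0.035, 0.999, 0.0, -0.0]
wrist_force: [-0.9, 2.7, 0.9]
finger_gap: 0.0214
grip_force: 15.0
```

The handle is gripped at a 21 mm gap. Next is the 0.864 rad arc about the chuck axis.

Request:
step_arm(translation=[[-0.002,-0.063,0],[-0.009,-0.126,0],[-0.02,-0.189,0],[-0.036,-0.25,0],[-0.056,-0.31,0],[-0.081,-0.368,0],[-0.11,-0.425,0],[-0.142,-0.479,0],[-0.178,-0.531,0],[-0.218,-0.58,0],[-0.262,-0.626,0],[-0.309,-0.669,0],[-0.309,-0.669,0],[-0.309,-0.669,0],[-0.309,-0.669,0],[-0.309,-0.669,0],[-0.309,-0.669,0]], turn=[[0,0,-0.046],[0,0,-0.092],[0,0,-0.1375],[0,0,-0.183],[0,0,-0.229],[0,0,-0.275],[0,0,-0.321],[0,0,-0.367],[0,0,-0.4125],[0,0,-0.458],[0,0,-0.504],[0,0,-0.55],[0,0,-0.55],[0,0,-0.55],[0,0,-0.55],[0,0,-0.55],[0,0,-0.55]], hand=[-1,-1,-1,-1,-1,-1,-1,-1,-1,-1,-1,-1,-1,-1,-1,-1,-1])

```text
time_s: 5.07
ee_pos: [0.4722, 0.0989, 0.0707]
tcp_rot: [-0.45, 0.893, -0.0, 0.001]
wrist_force: [5.6, 0.4, -5.7]
finger_gap: 0.0211
grip_force: 15.0
```

Release slowly, lift, then check with the top camera.

Request:
step_arm(translation=[[0,0,0],[0,0,0],[0,0,0],[0,0,0],[0,0,0],[0,0,0],[0,0,-0.2],[0,0,-0.5],[0,0,-0.8],[0,0,-1.0],[0,0,-1.0]], turn=[[0,0,0],[0,0,0],[0,0,0],[0,0,0],[0,0,0],[0,0,0],[0,0,0],[0,0,0],[0,0,0],[0,0,0],[0,0,0]], hand=[0,0,0,0,0,0,0,0,0,0,0])

```text
time_s: 5.98
ee_pos: [0.4739, 0.099, 0.1749]
tcp_rot: [-0.45, 0.893, -0.002, 0.004]
wrist_force: [-0.2, 0.6, -0.1]
finger_gap: 0.0459
grip_force: 0.0
```

```bash
python3 - <<'E'
from h import *
import pickle
c=env.camera('top');pickle.dump(c,open('top2.pkl','wb'));im=c['pixels']
save(0,'t2',cv2.resize(im[180:285,185:335],None,fx=5,fy=5,interpolation=cv2.INTER_CUBIC))
c=env.camera('scene');pickle.dump(c,open('scene2.pkl','wb'));im=c['pixels']
save(0,'s2',cv2.resize(im[200:280,330:450],None,fx=6,fy=6,interpolation=cv2.INTER_CUBIC))
E
```

```text
(no output)
```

View pics/t2.png

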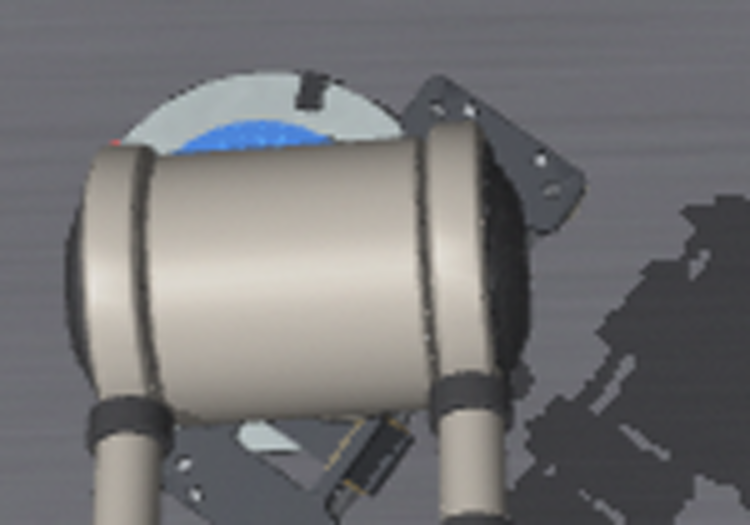

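View pics/s2.png

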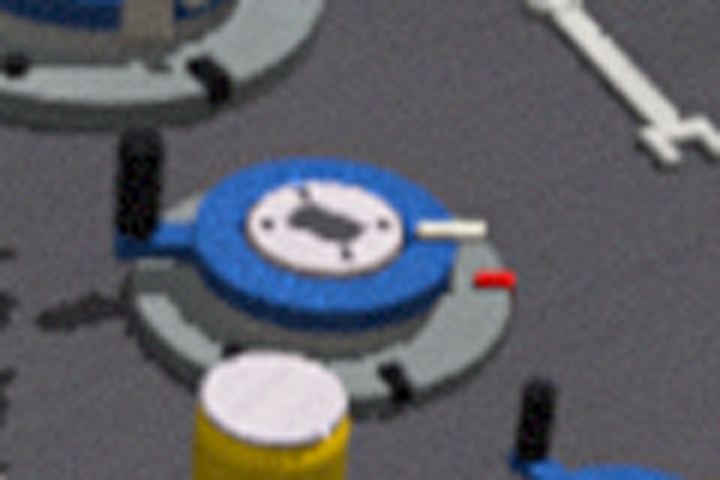

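Top view: the arm hides the ring. Scene view: the pointer's tip is at about (485,229) and red at (495,279), roughly lined up, but with height parallax. I move over to the blue key and close the fingers, then measure the ring with the view clear.

Request:
step_arm(translation=[[0.23,-0.2,0],[0.47,-0.4,0],[0.7,-0.59,0],[0.7,-0.59,0],[0.7,-0.59,0]], turn=[[0,0,0],[0,0,0],[0,0,0],[0,0,0],[0,0,0]], hand=[-1,-1,-1,-1,-1])

```text
time_s: 6.5
ee_pos: [0.4767, 0.0064, 0.1692]
tcp_rot: [-0.449, 0.894, 0.001, -0.001]
wrist_force: [-0.5, 0.3, -1.0]
finger_gap: 0.0169
grip_force: 0.0
```

Request:
step_arm(translation=[[0.23,-0.2,0],[0.47,-0.4,0],[0.7,-0.59,0],[0.7,-0.59,0],[0.7,-0.59,0]], turn=[[0,0,0],[0,0,0],[0,0,0],[0,0,0],[0,0,0]], hand=[-1,-1,-1,-1,-1])

```text
time_s: 6.92
ee_pos: [0.483, -0.0838, 0.1697]
tcp_rot: [-0.45, 0.893, 0.001, -0.001]
wrist_force: [0.1, 0.8, -0.9]
finger_gap: 0.0004
grip_force: 0.0
```

Request:
step_arm(translation=[[0.23,-0.2,0],[0.47,-0.4,0],[0.7,-0.59,0],[0.7,-0.59,0],[0.7,-0.59,0]], turn=[[0,0,0],[0,0,0],[0,0,0],[0,0,0],[0,0,0]], hand=[-1,-1,-1,-1,-1])

```text
time_s: 7.33
ee_pos: [0.4891, -0.1745, 0.1699]
tcp_rot: [-0.45, 0.893, 0.001, -0.0]
wrist_force: [-0.5, 0.7, 0.2]
finger_gap: 0.0007
grip_force: 0.0
```

```bash
python3 - <<'E'
from h import *
import pickle
c=env.camera('top');pickle.dump(c,open('top3.pkl','wb'));im=c['pixels']
save(0,'t3',cv2.resize(im[180:285,185:295],None,fx=5,fy=5,interpolation=cv2.INTER_CUBIC))
hsv=cv2.cvtColor(im,cv2.COLOR_RGB2HSV)
C=np.array([.5227,.1698]);
def cen(lo,hi,x0,y0,x1,y1):
    m=cv2.inRange(hsv[y0:y1,x0:x1],np.array(lo),np.array(hi));n,l,s,ce=cv2.connectedComponentsWithStats(m);i=1+np.argmax(s[1:,4]);print(s[i]);return ce[i]+[x0,y0]
for q,z in((cen((0,0,190),(180,60,255),200,205,221,228),.046),(cen((0,120,80),(8,255,255),195,195,225,230),.016)):
    P=ray(c,*q,z);print(q,P,np.arctan2(P[1]-C[1],P[0]-C[0]),np.linalg.norm(P[:2]-C))
E
```

```text
[10  2 11 14 64]
[11 14  5  5 18]
[214.984375 214.828125] [0.56035372 0.21821856 0.046     ] 0.9098196625697498 0.06133644662476172
[207.88888889 210.72222222] [0.57428023 0.23989444 0.016     ] 0.9364014451229522 0.08702729882482256
```

View pics/t3.png

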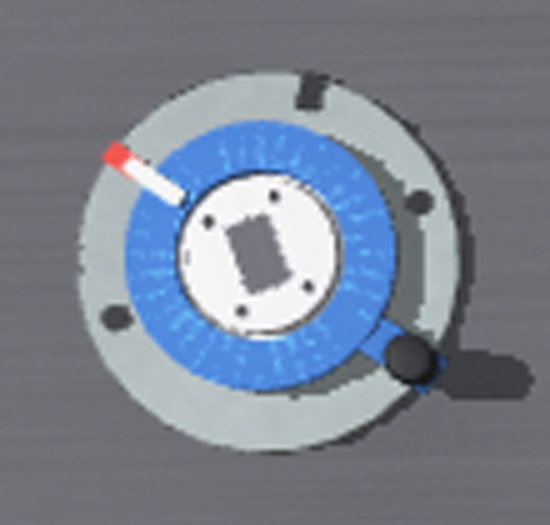

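The view is clear now. The pointer (white, crop (155,183)) lies on the line to the red block (crop (117,157)), about 0.026 rad short, so the joint is near 1.17, inside the ±0.09 band. Now press the blue key, first to just past contact, then to the bottom.

Request:
step_arm(translation=[[-0.02,-0.025,0.25],[-0.02,-0.025,0.5],[-0.02,-0.025,0.7],[-0.02,-0.025,0.75],[-0.02,-0.025,0.78],[-0.02,-0.025,0.8],[-0.02,-0.025,0.805],[-0.02,-0.025,0.805],[-0.02,-0.025,0.805]], turn=[[0,0,0],[0,0,0],[0,0,0],[0,0,0],[0,0,0],[0,0,0],[0,0,0],[0,0,0],[0,0,0]], hand=[-1,-1,-1,-1,-1,-1,-1,-1,-1])

```text
time_s: 8.13
ee_pos: [0.493, -0.175, 0.0913]
tcp_rot: [-0.45, 0.893, -0.001, 0.001]
wrist_force: [-0.2, 3.2, 3.6]
finger_gap: 0.0003
grip_force: 2.1
```

Request:
step_arm(translation=[[0,0,0.015],[0,0,0.03],[0,0,0.03],[0,0,0.03],[0,0,0.03]], turn=[[0,0,0],[0,0,0],[0,0,0],[0,0,0],[0,0,0]], hand=[-1,-1,-1,-1,-1])

```text
time_s: 8.55
ee_pos: [0.4932, -0.1753, 0.0899]
tcp_rot: [-0.45, 0.893, -0.001, 0.001]
wrist_force: [-6.2, 5.9, 23.0]
finger_gap: 0.0001
grip_force: 11.5
```

Blue is at the bottom with 23 N. Lift, cross over red well above it, and press yellow.

Request:
step_arm(translation=[[0,0,-0.2],[0,0,-0.5],[0,0,-0.5],[0.25,-0.19,-0.5],[0.5,-0.38,-0.5],[0.75,-0.57,-0.5],[0.98,-0.75,-0.5],[0.98,-0.75,-0.5],[0.98,-0.75,-0.5],[0.98,-0.75,-0.5]], turn=[[0,0,0],[0,0,0],[0,0,0],[0,0,0],[0,0,0],[0,0,0],[0,0,0],[0,0,0],[0,0,0],[0,0,0]], hand=[-1,-1,-1,-1,-1,-1,-1,-1,-1,-1])

```text
time_s: 9.38
ee_pos: [0.5027, -0.286, 0.1361]
tcp_rot: [-0.439, 0.898, -0.006, -0.011]
wrist_force: [0.7, -0.2, -0.2]
finger_gap: 0.0005
grip_force: 0.0
```

Joint 6 is close to its limit, so I turn the tool back.

Request:
step_arm(translation=[[0,0,0],[0,0,0],[0,0,0],[0,0,0],[0,0,0],[0,0,0],[0,0,0],[0,0,0]], turn=[[0,0,0.07],[0,0,0.14],[0,0,0.21],[0,0,0.28],[0,0,0.35],[0,0,0.35],[0,0,0.35],[0,0,0.35]], hand=[-1,-1,-1,-1,-1,-1,-1,-1])

```text
time_s: 10.05
ee_pos: [0.5031, -0.2857, 0.1367]
tcp_rot: [-0.181, 0.983, -0.009, -0.009]
wrist_force: [-0.1, -0.2, 0.6]
finger_gap: 0.0006
grip_force: 0.0
```

```bash
python3 - <<'E'
from station import env
import numpy as np
from scipy.spatial.transform import Rotation as Ro
s=env.observe();R=Ro.from_quat(s['tcp_rot']).as_matrix()
print(s['ee_pos'],s['q'],'\n',R)
for n,k in(('y',(.4953,-.2982)),('g',(.4908,-.1130))): print(n,R.T@(np.array([*k,.130])-s['ee_pos'])*10)
E
```

```text
[ 0.50307592 -0.28573904  0.1366713 ] [-0.63577862  0.53777766  1.51446302 -0.02813694  1.0887081  -2.55788171] 
 [[-0.93421214 -0.35643706 -0.01415294]
 [-0.35612601  0.93421227 -0.02053515]
 [ 0.02054133 -0.01414396 -0.99968895]]
y [ 0.11564999 -0.087752    0.07035168]
g [-0.50185584  1.6584488   0.03295746]
```

Request:
step_arm(translation=[[0.06,-0.04,0],[0.116,-0.088,0],[0.116,-0.088,0],[0.116,-0.088,0],[0.116,-0.088,0]], turn=[[-0.009,-0.013,0],[-0.009,-0.013,0],[-0.009,-0.013,0],[-0.009,-0.013,0],[-0.009,-0.013,0]], hand=[-1,-1,-1,-1,-1])

```text
time_s: 10.47
ee_pos: [0.4953, -0.2985, 0.1369]
tcp_rot: [-0.179, 0.984, -0.0, -0.0]
wrist_force: [-0.1, 0.7, -0.1]
finger_gap: 0.0006
grip_force: 0.0
```

Request:
step_arm(translation=[[0,0,0.2],[0,0,0.37],[0,0,0.42],[0,0,0.46],[0,0,0.48],[0,0,0.495],[0,0,0.5],[0,0,0.5],[0,0,0.5]], turn=[[0,0,0],[0,0,0],[0,0,0],[0,0,0],[0,0,0],[0,0,0],[0,0,0],[0,0,0],[0,0,0]], hand=[-1,-1,-1,-1,-1,-1,-1,-1,-1])

```text
time_s: 11.22
ee_pos: [0.495, -0.2979, 0.09]
tcp_rot: [-0.18, 0.984, 0.0, -0.0]
wrist_force: [-7.8, 5.9, 19.8]
finger_gap: 0.0007
grip_force: 10.0
```

Yellow is at the bottom with 20 N. Lift and cross to green, in two halves.

Request:
step_arm(translation=[[0,0,-0.2],[0,0,-0.5],[0,0,-0.5],[-0.1,0.29,-0.5],[-0.21,0.58,-0.5],[-0.31,0.875,-0.5],[-0.31,0.875,-0.5]], turn=[[0,0,0],[0,0,0],[0,0,0],[0,0,0],[0,0,0],[0,0,0],[0,0,0]], hand=[-1,-1,-1,-1,-1,-1,-1])

```text
time_s: 11.8
ee_pos: [0.493, -0.2011, 0.1374]
tcp_rot: [-0.181, 0.984, 0.001, -0.0]
wrist_force: [-0.4, -0.1, -0.1]
finger_gap: 0.0005
grip_force: 0.0
```

Request:
step_arm(translation=[[-0.1,0.29,0],[-0.21,0.58,0],[-0.31,0.875,0],[-0.31,0.875,0],[-0.31,0.875,0],[-0.31,0.875,0]], turn=[[0,0,0],[0,0,0],[0,0,0],[0,0,0],[0,0,0],[0,0,0]], hand=[-1,-1,-1,-1,-1,-1])

```text
time_s: 12.3
ee_pos: [0.4923, -0.1137, 0.1374]
tcp_rot: [-0.18, 0.984, -0.001, 0.001]
wrist_force: [1.0, 0.9, -0.3]
finger_gap: 0.0005
grip_force: 0.0
```

Over green (1.5 mm off, well inside the cap). Press and hold for about 2 s.

Request:
step_arm(translation=[[0,0,0.2],[0,0,0.37],[0,0,0.42],[0,0,0.46],[0,0,0.48],[0,0,0.495],[0,0,0.505],[0,0,0.505],[0,0,0.505],[0,0,0.505],[0,0,0.505],[0,0,0.505],[0,0,0.505],[0,0,0.505],[0,0,0.505],[0,0,0.505],[0,0,0.505],[0,0,0.505],[0,0,0.505],[0,0,0.505]], turn=[[0,0,0],[0,0,0],[0,0,0],[0,0,0],[0,0,0],[0,0,0],[0,0,0],[0,0,0],[0,0,0],[0,0,0],[0,0,0],[0,0,0],[0,0,0],[0,0,0],[0,0,0],[0,0,0],[0,0,0],[0,0,0],[0,0,0],[0,0,0]], hand=[-1,-1,-1,-1,-1,-1,-1,-1,-1,-1,-1,-1,-1,-1,-1,-1,-1,-1,-1,-1])

```text
time_s: 13.97
ee_pos: [0.4913, -0.1142, 0.0898]
tcp_rot: [-0.179, 0.984, -0.001, 0.0]
wrist_force: [-11.8, 0.7, 28.9]
finger_gap: 0.0002
grip_force: 14.0
```

Request:
step_arm(translation=[[0,0,0],[0,0,0],[0,0,0],[0,0,0],[0,0,0],[0,0,0],[0,0,0],[0,0,0],[0,0,0],[0,0,0]], turn=[[0,0,0],[0,0,0],[0,0,0],[0,0,0],[0,0,0],[0,0,0],[0,0,0],[0,0,0],[0,0,0],[0,0,0]], hand=[-1,-1,-1,-1,-1,-1,-1,-1,-1,-1])

```text
time_s: 14.8
ee_pos: [0.4913, -0.1142, 0.0898]
tcp_rot: [-0.179, 0.984, -0.001, 0.0]
wrist_force: [-12.4, 0.4, 28.3]
finger_gap: 0.0003
grip_force: 14.0
```

Request:
step_arm(translation=[[0,0,-0.2],[0,0,-0.5],[0,0,-0.8],[0,0,-0.8],[0,0,-0.8],[0,0,-0.8]], turn=[[0,0,0],[0,0,0],[0,0,0],[0,0,0],[0,0,0],[0,0,0]], hand=[-1,-1,-1,-1,-1,-1])

```text
time_s: 15.3
ee_pos: [0.4915, -0.1134, 0.1665]
tcp_rot: [-0.179, 0.984, -0.0, 0.0]
wrist_force: [-0.8, 0.2, 0.7]
finger_gap: 0.0005
grip_force: 0.0
```

Green was held at the bottom for about 2 s, and the arm is clear again. Handing in.

```bash
python3 -c "
from station import env
print(env.finish_job())"
```

```text
the job is handed in; nothing more can be done
None
```

I turned the clamp ring to its red mark (about 0.03 rad short by camera, inside the 0.09 band), pressed blue, then yellow, then held green for about 2 s, each to the bottom, never pressed red or went near the spray can, wrench or tray, and handed in at about 15 s; no verdict was returned.

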